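Raise the station's barrier and push the carrier in

ROBOT

A 7-joint arm with a two-finger parallel gripper is mounted at the origin on the work surface. World frame = base frame: x ahead of the robot, y to its left, z up, the work surface at z = 0. Lengths are in m, angles in rad, forces in N, time in s.
With the tool pointing down it reaches from about 0.4 to 0.9 m from the base axis. Payload 5.5 kg.
Tool frame: the origin (TCP) lies midway between the tips of the shut fingers; the grasp point (between the pads) lies grip_depth behind it (grip_depth is the distance from the TCP to the grasp point, in m); z points along the fingers, y is the direction in which the jaws open and shut (so a half turn about z gives the same grasp; the last joint's range is limited). The gripper opens to 92 mm and grips with 3 to 60 N. Pads are 19 mm wide; open, the fingers measure 130 mm over their backs; the gripper's body (75 mm by 190 mm) begins 47 mm behind the grasp point.
Start: joints at [-0.998, 0.501, -0.427, 1.55, 0.221, 1.138, -0.21], TCP at [0.198, 0.619, 0.227] pointing down, gripper open.
Joint ranges: [-2.88, 2.88], [-0.31, 2.03], [-1.54, 1.56], [0.2, 2.42], [-1.41, 4.55], [0.19, 2.02], [-2.57, 2.57]. Speed limits (rad/s): [2.57, 2.57, 3.14, 3.14, 3.14, 3.14, 3.14].

INTERFACE

Orientations are given as a rotation vector (axis times angle).
In Python, from cell import * gives the robot as it stands.
- The arm moves only by the shell command python3 -m handwheel 'ROWS' [FORCE]. ROWS is JSON, a list of rows, each a list of 3 entries, a list of its own where there are three numbers: the shift along the tool's x, y, z in mm, then the turn, a rotation vector about the tool's x, y, z in rad, then the closure, from -1 (fully open) to 1 (shut). In form: [[[x, y, z], [rx, ry, rz], claw], ...]. A call has 1 to 12 rows; each row shifts and turns the commanded pose from where the row before left it, along the tool's axes as they then stand; what a row does not reach is not made up. A row lasts 1/8 s, in which the tool goes at most 62.5 mm and 10.7 degrees, less where a joint would pass 70% of its speed; a pose out of reach is approached as far as the arm can. A call is refused whole if a number of a shift passes 62.5 or a number of a turn 0.188, either way. A call with a gripper value outside its range is refused whole. The fingers move at their own pace and stop on an object; FORCE is the grip in N (left out, the last holds). Time passes only in rows, so rows that do not move let the fingers close. It gives the time, the measured TCP pose, the force and the opening at its end, in the units of the state.
- observe(): the state, without advancing time (a new reading comes with each control period).
- capture(name): name is "side" or "top" or "wrist"; returns a dict with "frame" (480x640x3 uint8, red, green, blue), "intrinsics" (3x3 intrinsics, pixels), "view" (4x4, takes a point from world to camera coordinates). Camera axes: x right, y up, looking along -z (the intrinsics and any distortion apply to the point x, -y, -z); pixel columns grow to the right and rows downward; lengths in m; the calibration is good to about 2 mm. The wrist camera is an equidistant fisheye: a pixel r from the principal point sees the ray r / f radians off the axis. A picture is of the moment at which its call begins. There is no depth.
- hand_in(): hands the job in, once; it reports no verdict.
The state is a dict: "time_s": time; "q": joint angles; "qd": joint speeds; "joint_torque": joint torques, N m; "ee_pos": TCP position; "ee_rot": TCP orientation; "contact_force": force on the tool from outside, world axes, zero at the start; "moment": the same for the moment, N m; "gripper_width": opening from 0.0 (shut) to 1.0 (fully open).
Only numpy, scipy, OpenCV 4.12 (cv2) and the standard library are available. Lean on these libraries where they do the work, as an engineer would, in place of code of your own. Each camera call takes 0.05 s, during which the arm holds its last target. There are 200 camera calls.

TASK

Push the red-and-white counterweighted barrier up past its balance point so that it stays raised by itself. Then push the white carrier with its orange workpiece along its lane, through the open barrier, until it rests against the blue end stop, without lifting or tipping it, and leave everything else where it is.

Things in the scene. Friction and masses are not known exactly. Their poses are not given: they have to be found in the camera images.
- station: Fixed grey plate, 320 mm (x) by 330 mm (y from -150 to +180), 10 mm thick. Origin: underside (table height), where the closed barrier crosses mid-lane; z up. The lane runs along its x for the whole plate, the carrier travelling to +x, between two black rails 16 mm high, inner faces at y -34 and +34, outer at -46 and +46 mm. Hinge bracket: x -30..30, y 115..165 mm, 122 mm above the table
- end_stop (a point): Middle of the top near edge of the blue end stop's face that meets the carrier: station x = +110 mm, y = 0, 40 mm above the table. The stop is 68 mm wide and 30 mm high above the plate, 25 mm thick. Axes as the station's, whose x points roughly to the robot's right and whose y points roughly away from the robot (both within 0.45 rad), so the hinge is on the far side and the free end of the bar towards the robot
- barrier (a joint): Angle of the red-and-white barrier: 0 = closed, bar level; grows as it rises; hard stop at 1.65 rad, just past upright. Its dark counterweight (44 mm across, 51 mm from the hinge, above and behind it) makes it fall shut below about 0.8 rad and swing up to the stop by itself above that. Lifting takes about 1 N near the free end; lightly damped
- barrier_hinge (a point): Middle of the barrier's hinge axis: station x = 0, y = +140 mm, 100 mm above the table; the axis is parallel to station x. The bar, 14 x 14 mm in section, is centred on the axis and, closed, runs along station -y; its free end is 270 mm from the hinge. Over the lane a yellow plate, 60 mm wide, 4 mm thick, hangs from it to 51 mm above the table, in the workpiece's way
- barrier_push (a point): Point on the underside of the bar, mid-width, 235 mm from the hinge (35 mm short of the free end); moves with the bar. Closed, it is at station x = 0, y = -95 mm, 93 mm above the table (83 above the plate), with free space below it and on its -x side. Axes as the station's when closed
- carrier: Loose carrier, about 0.35 kg: white block 80 mm (x, along the lane) by 62 mm, 30 mm high, carrying a fixed orange workpiece, 40 mm diameter, 45 mm high, centred 10 mm ahead (+x) of the middle. Origin: centre of the block's underside, which slides on the plate, 10 mm above the table. Starts before the barrier; against the end stop its origin is at station x = +70 mm
- spare_red: Bystander: loose red cylinder, 40 mm diameter, 45 mm high, standing on the station plate at its +y side; origin at the centre of its underside
- spare_black: Bystander: loose black cylinder, 40 mm diameter, 45 mm high, standing on the station plate beyond the barrier at its -y side; origin at the centre of its underside
- cards: Bystander: stack of cream cards, 75 by 105 by 43 mm, on the table on the right; origin at the centre of its underside
- driver: Bystander: screwdriver 190 mm long, lying on the table on the left; origin on its underside
- spool: Bystander: blue spool, 64 mm diameter, 50 mm high, on the table on the left; origin at the centre of its underside
- bin: Bystander: yellow bin, 130 by 100 by 50 mm, on the table on the right; origin at the centre of its underside
- jar: Bystander: small white jar with blue cap, 48 mm diameter, 65 mm high, on the table on the left; origin at the centre of its underside
Things that resemble listed ones, but are neither listed nor needed, are in the scene too. What is shaped like the carrier but black or yellow is not meant.

How it is judged:
On the way, in this order (a step that is already met when the one before it is completed fails the run):
1. the barrier is raised against its upper stop while the carrier is still before it (value of joint barrier above 1.5 rad and x of carrier in the frame of station below -0.03 m), for 0.2 s.
2. the carrier is against the end stop with the barrier still raised (value of joint barrier above 1.5 rad and x of carrier in the frame of station between 0.065 and 0.075 m and y of carrier in the frame of station between -0.006 and 0.006 m and z of carrier in the frame of station below 0.014 m and angle between carrier's own z axis and vertical below 0.05 rad), for 0.2 s.
At the end, for the whole second after the job is handed in: The barrier stands raised by itself (above 1.5 rad) and the carrier rests flat on the plate in its lane against the end stop (within 5 mm) (all of step 2 and velocity of joint barrier below 0.1 rad/s and linear speed of carrier below 0.01 m/s); the robot touches nothing.
It fails at once if the carrier is lifted more than 12 mm off the plate (z of carrier in the frame of station above 0.022 m).
It fails at once if the carrier is tipped by more than 0.3 rad (angle between carrier's own z axis and vertical above 0.3 rad).
It fails at once if a bystander (spare workpiece, cards, screwdriver, spool, bin or jar) is moved by more than 20 mm (distance of any of spare_red, spare_black, cards, driver, spool, bin, jar from where it was at the start of the episode above 0.02 m).
It also fails if it takes over 51 s, if anything falls off the work surface, if the arm or the gripper's body presses on something with over 40 N, if the wrist force passes 120 N, or if a joint passes its speed limit or range.

## Working session

There is one attempt and no reset: what is moved stays moved. The work goes in short steps, Python scripts to look and compute and a shell command to move; the robot and the scene stay as the last step left them, time stands still between calls to the robot, and variables do not carry over. Pictures are saved under pics/ and viewed, about 8 in all and at most 12, crops included, and the job is handed in when it is done.

```bash
mkdir -p pics
python3 - <<'E'
from cell import *
import cv2,numpy as np
s=observe();print(s)
for n in("side","top"):
    c=capture(n);cv2.imwrite(f"pics/{n}0.png",c["frame"][...,::-1]);print(n,c["intrinsics"],c["view"]);np.savez(f"{n}0.npz",K=c["intrinsics"],V=c["view"])
E
```

```text
{'time_s': 0.0, 'q': array([-0.99778077,  0.50180174, -0.42679729,  1.55146109,  0.22081098,
        1.13826203, -0.21030998]), 'qd': array([ 1.40785623e-03, -9.04062448e-04,  2.18806010e-04, -1.70932732e-05,
        9.56936326e-04,  6.05158968e-05,  1.39758151e-03]), 'joint_torque': array([ 1.49640360e-03, -5.66617370e+01, -5.81630051e+00, -2.79102248e+01,
       -6.88651018e-02,  3.10041779e-02,  1.89441339e-04]), 'ee_pos': array([0.19800377, 0.6183838 , 0.22570317]), 'ee_rot': array([-4.84571644e-01, -3.10364887e+00,  2.89422431e-03]), 'contact_force': array([-0.41979492,  0.47341386, -0.4554034 ]), 'moment': array([-0.0422522 ,  0.0101406 , -0.02011363]), 'gripper_width': 1.004311575342175}
side [[571.35770584   0.         317.40080385]
 [  0.         571.35770584 242.48127344]
 [  0.           0.           1.        ]] [[-0.95378523 -0.30046105  0.00410939  0.51160878]
 [ 0.23625995 -0.74139435  0.62810481 -0.13298259]
 [-0.18567436  0.60004798  0.7781179  -1.49616832]
 [ 0.          0.          0.          1.        ]]
top [[446.50047555   0.         325.06236542]
 [  0.         446.50047555 237.51686813]
 [  0.           0.           1.        ]] [[-0.01647237 -0.99967605 -0.01940266  0.06869899]
 [ 0.99160384 -0.01882246  0.12793569 -0.5363307 ]
 [-0.12825945 -0.01713235  0.99159266 -1.11897008]
 [ 0.          0.          0.          1.        ]]
```

View pics/top0.png

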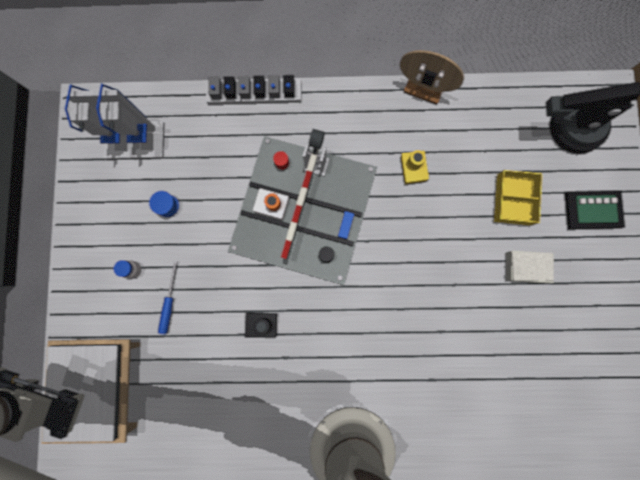

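View pics/side0.png

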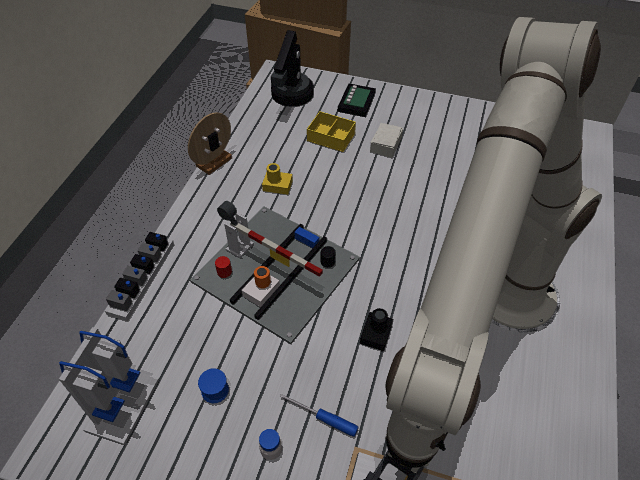

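Top view: plate corners are near (264,137), (377,167), (345,283) and (229,251). The white carrier is at (270,202), the bar's free end at (286,260), and the stop at (346,224). Side view: corners are near (264,207), (359,259), (291,341) and (191,277). I'll enlarge both views to refine these.

Run:
```python
import cv2,numpy as np
a=cv2.imread("pics/top0.png")[125:295,220:390];b=cv2.imread("pics/side0.png")[190:350,185:365]
cv2.imwrite("pics/c1.png",np.hstack([cv2.resize(a,(400,400),interpolation=3),cv2.resize(b,(400,356),interpolation=3)[:356] if 0 else cv2.copyMakeBorder(cv2.resize(b,(400,356),interpolation=2),0,44,0,0,0)]))
```

```text
(no output)
```

View pics/c1.png

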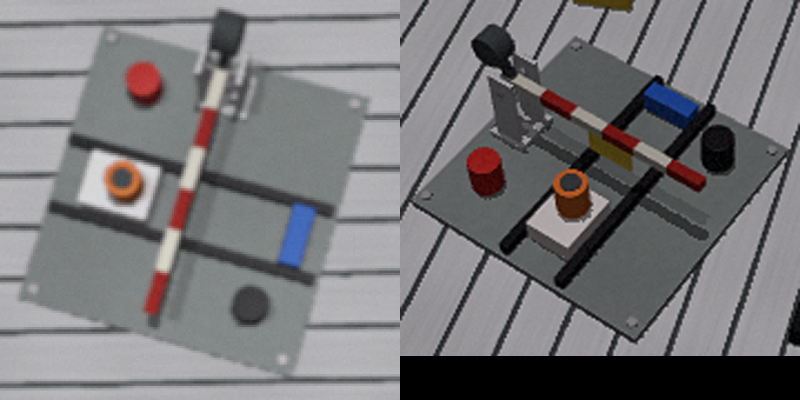

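```bash
cat > h.py <<'E'
import numpy as np
from scipy.optimize import least_squares
def cam(n):
    d=np.load(n+"0.npz");return d["K"],d["V"]
def proj(n,P):
    K,V=cam(n);p=np.atleast_2d(P)@V[:3,:3].T+V[:3,3]
    return np.c_[K[0,2]+K[0,0]*p[:,0]/-p[:,2],K[1,2]-K[1,1]*p[:,1]/-p[:,2]]
def tri(a,b):
    return least_squares(lambda X:np.r_[proj("top",X)[0]-a,proj("side",X)[0]-b],[.6,0,.05]).x
T=lambda u,v:np.array([220+u/2.353,125+v/2.353]);S=lambda u,v:np.array([185+(u-400)/2.222,190+v/2.222])
def stw(p,P):
    x,y,a=p;P=np.atleast_2d(P);c,s=np.cos(a),np.sin(a)
    return np.c_[x+c*P[:,0]-s*P[:,1],y+s*P[:,0]+c*P[:,1],P[:,2]]
E
python3 - <<'E'
from h import *
C=np.array([[-.16,.18,.01],[.16,.18,.01],[.16,-.15,.01],[-.16,-.15,.01]])
t=np.array([T(103,26),T(369,98),T(292,376),T(20,298)]);s=np.array([S(412,199),S(573,38),S(788,150),S(636,341)])
for a,b in zip(t,s):print("corner",tri(a,b).round(4))
f=least_squares(lambda p:np.r_[(proj("top",stw(p,C))-t).ravel(),(proj("side",stw(p,C))-s).ravel()],[.6,.05,-1.7])
print("station",f.x,f.fun.round(1));p=f.x
print("bar end",tri(T(150,314),S(703,184)).round(4),stw(p,[0,-.13,.1]))
print("stop corner +y? ",tri(T(302,204),S(652,84)).round(4),stw(p,[.11,.034,.04]))
cor=[tri(T(92,150),S(528,228)),tri(T(78,205),S(565,247)),tri(T(148,220),S(608,205))]
print("carrier corners\n",np.round(cor,4))
m=(cor[0]+cor[2])/2;R=np.array([[np.cos(p[2]),np.sin(p[2])],[-np.sin(p[2]),np.cos(p[2])]])
print("carrier st",R@(m[:2]-p[:2]),m,"push pt",stw(p,[0,-.095,.093]))
E
```

```text
corner [0.8202 0.2218 0.0107]
corner [ 0.7315 -0.0835  0.0038]
corner [0.4139 0.0117 0.0048]
corner [0.5061 0.3167 0.0024]
station [ 0.60280851  0.12198317 -1.86285493] [-0.4  0.6  0.1  0.4  0.1  1.  -1.2  1.  -1.5  0.2  0.3 -1.2 -0.4 -1.1
 -0.9 -1. ]
bar end [0.4782 0.1589 0.1006] [[0.4783136  0.15941332 0.1       ]]
stop corner +y?  [ 0.597  -0.0026  0.0501] [[0.60369705 0.00685189 0.04      ]]
carrier corners
 [[0.6674 0.2306 0.0308]
 [0.6098 0.2459 0.0375]
 [0.5901 0.1691 0.0252]]
carrier st [-0.08203486  0.00239701] [0.62872384 0.19985396 0.02803198] push pt [[0.51183146 0.14933597 0.093     ]]
```

```bash
cat >> h.py <<'E'
ST=np.array([.6028,.1220,-1.8629])
from scipy.spatial.transform import Rotation as Ro
def go(s,Pst):
    "tool shift mm to take the TCP to a station point, with TCP in station and yaw error"
    R=Ro.from_rotvec(s["ee_rot"]).as_matrix();c,q=np.cos(ST[2]),np.sin(ST[2])
    X=np.array([c,q,0]);e=R.T@X
    Rs=np.array([[c,q],[-q,c]])
    print("TCP st mm",(1e3*np.r_[Rs@(s["ee_pos"][:2]-ST[:2]),s["ee_pos"][2]]).round(1),"stx in tool",e.round(3),"tool z",R[:,2].round(3),"tz turn to y||stx",round(((np.arctan2(e[1],e[0])-np.pi/2+np.pi/2)%np.pi)-np.pi/2,3))
    for P in np.atleast_2d(Pst):print(P,"shift",(1e3*R.T@(stw(ST,P)[0]-s["ee_pos"])).round(1))
E
python3 -c "
from cell import *;import cell;from h import *
print(grip_depth if 'grip_depth' in globals() else [k for k in dir(cell) if k[0]!='_'])
s=observe();print(Ro.from_rotvec(s['ee_rot']).as_matrix().round(3));go(s,[0,-.095,.22])"
```

```text
0.0188
[[-0.952  0.305 -0.001]
 [ 0.305  0.952 -0.002]
 [ 0.    -0.002 -1.   ]]
TCP st mm [-358.9 -530.6  225.8] stx in tool [-0.018 -1.     0.002] tool z [-0.001 -0.002 -1.   ] tz turn to y||stx -0.018
[ 0.    -0.095  0.22 ] shift [-441.9 -351.1    6.4]
```

```bash
python3 -m handwheel '[[[-44,-35,0.6],[0,0,0],-1],[[-44,-35,0.6],[0,0,0],-1],[[-44,-35,0.6],[0,0,0],-1],[[-44,-35,0.6],[0,0,0],-1],[[-44,-35,0.6],[0,0,0],-1],[[-44,-35,0.6],[0,0,0],-1],[[-44,-35,0.6],[0,0,0],-1],[[-44,-35,0.6],[0,0,0],-1],[[-44,-35,0.6],[0,0,0],-1],[[-44,-35,0.6],[0,0,-0.018],-1],[[0,0,0],[0,0,0],-1]]' 5
python3 - <<'E'
from cell import *;from h import *;import cv2
go(observe(),[[0,-.1,.22],[0,-.1,.083]])
c=capture("wrist");cv2.imwrite("pics/w1.png",c["frame"][...,::-1])
E
```

```text
time_s: 1.48
ee_pos: [0.5127, 0.1458, 0.2201]
ee_rot: [0.471, 3.106, -0.004]
contact_force: [-0.8, 0.9, -0.4]
gripper_width: 1.0
TCP st mm [  3.1 -93.2 220.1] stx in tool [-0.009 -1.     0.002] tool z [ 0.    -0.002 -1.   ] tz turn to y||stx -0.009
[ 0.   -0.1   0.22] shift [6.9 3.1 0.1]
[ 0.    -0.1    0.083] shift [  7.    3.4 137.1]
```

View pics/w1.png

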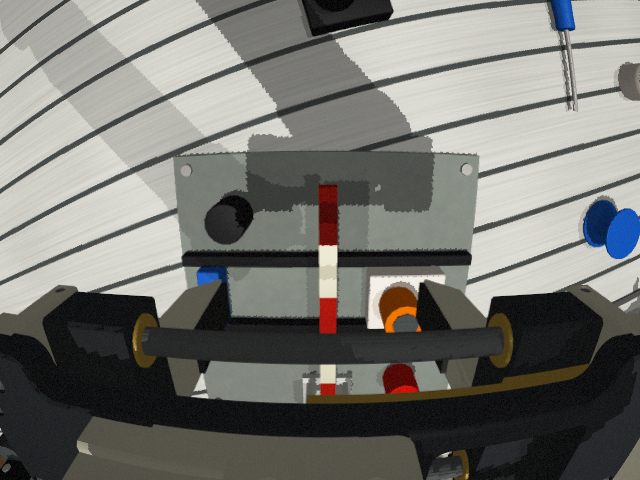

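The bar (column 328) is centred between the open fingers at columns 150 and 500, so I'll descend and pinch it lightly.

```bash
python3 -m handwheel '[[[4,3,35],[0,0,0],-1],[[3,0,35],[0,0,0],-1],[[0,0,35],[0,0,0],-1],[[0,0,31],[0,0,0],-1],[[0,0,0],[0,0,0],-1],[[0,0,0],[0,0,0],1],[[0,0,0],[0,0,0],1],[[0,0,0],[0,0,0],1],[[0,0,0],[0,0,0],1],[[0,0,0],[0,0,0],1],[[0,0,0],[0,0,0],1],[[0,0,0],[0,0,0],1]]' 6
python3 - <<'E'
from cell import *;from h import *
go(observe(),[[0,-.1,.084]])
L=.24
prev=np.array([0,0])
for th in np.arange(0,1.36,.15):
    p=np.array([140-240*np.cos(th),100+240*np.sin(th)]);print(round(th,2),p.round(1),(p-prev).round(1));prev=p
E
```

```text
time_s: 3.02
ee_pos: [0.5046, 0.1565, 0.0847]
ee_rot: [-0.457, -3.108, 0.0]
contact_force: [0.3, -1.0, 0.3]
gripper_width: 0.29
TCP st mm [  -4.7 -103.9   84.7] stx in tool [ 0. -1.  0.] tool z [-0.  0. -1.] tz turn to y||stx 0.0
[ 0.    -0.1    0.084] shift [-3.9 -4.7  0.7]
0.0 [-100.  100.] [-100.  100.]
0.15 [-97.3 135.9] [ 2.7 35.9]
0.3 [-89.3 170.9] [ 8.  35.1]
0.45 [-76.1 204.4] [13.2 33.5]
0.6 [-58.1 235.5] [18.  31.1]
0.75 [-35.6 263.6] [22.5 28.1]
0.9 [ -9.2 288. ] [26.4 24.4]
1.05 [ 20.6 308.2] [29.8 20.2]
1.2 [ 53.  323.7] [32.5 15.5]
1.35 [ 87.4 334.2] [34.4 10.5]
```

```bash
python3 -m handwheel '[[[0,0,0],[0,0,0],1],[[0,0,0],[0,0,0],1],[[0,0,0],[0,0,0],1],[[0,0,0],[0,0,0],1]]' 6
python3 -c "
from cell import *;from h import *
go(observe(),[0,-.1,.084])"
```

```text
time_s: 3.52
ee_pos: [0.5034, 0.1526, 0.0844]
ee_rot: [-0.46, -3.105, 0.008]
contact_force: [-3.2, -7.8, 6.6]
gripper_width: 0.151
TCP st mm [  -0.7 -104.    84.4] stx in tool [-0.002 -1.     0.005] tool z [-0.003 -0.005 -1.   ] tz turn to y||stx -0.002
[ 0.    -0.1    0.084] shift [-4.  -0.7  0.4]
```

```bash
python3 -m handwheel '[[[-1,0,-18],[0,0,0],1],[[-2,0,-18],[0,0,0],1],[[-3,0,-18],[0,0,0],1],[[-5,0,-18],[0,0,0],1],[[-6,0,-17],[0,0,0],1],[[-7,0,-17],[0,0,0],1],[[-8,0,-16],[0,0,0],1],[[-10,0,-16],[0,0,0],1],[[-11,0,-15],[0,0,0],1],[[-12,0,-14],[0,0,0],1],[[-13,0,-13],[0,0,0],1],[[-14,0,-12],[0,0,0],1]]' 6
python3 - <<'E'
from cell import *;from h import *;import cv2
go(observe(),[[0,-.01,.27]])
c=capture("side");cv2.imwrite("pics/s1.png",cv2.resize(c["frame"][150:350,150:400,::-1],(625,500),interpolation=2))
E
```

```text
time_s: 5.03
ee_pos: [0.5919, 0.1256, 0.2761]
ee_rot: [-0.461, -3.104, 0.009]
contact_force: [-2.6, -6.8, -0.5]
gripper_width: 0.151
TCP st mm [ -0.3 -11.5 276.1] stx in tool [-0.003 -1.     0.006] tool z [-0.004 -0.005 -1.   ] tz turn to y||stx -0.003
[ 0.   -0.01  0.27] shift [-1.5 -0.3  6.1]
```

View pics/s1.png

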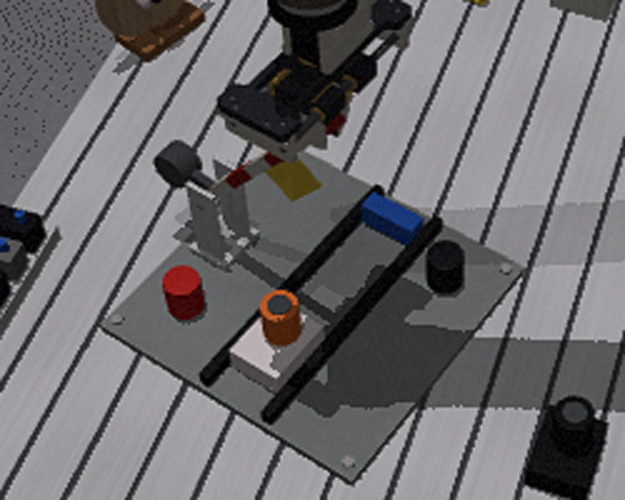

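The bar is gripped and up about 0.9 rad, with the plate at (290,180) clear of the lane. I'll continue to about 1.3 rad, release, and back off towards -y.

```bash
python3 -m handwheel '[[[-15,0,-11],[0,0,0],1],[[-15,0,-9],[0,0,0],1],[[-16,0,-8],[0,0,0],1],[[-16,0,-7],[0,0,0],1],[[-17,0,-6],[0,0,0],1],[[-17,0,-4],[0,0,0],1],[[0,0,0],[0,0,0],-1],[[0,0,0],[0,0,0],-1],[[0,0,0],[0,0,0],-1],[[0,0,0],[0,0,0],-1],[[0,0,0],[0,0,0],-1]]'
python3 -m handwheel '[[[15,0,0],[0,0,0],-1],[[30,0,0],[0,0,0],-1],[[40,0,0],[0,0,0],-1],[[40,0,0],[0,0,0],-1],[[30,0,0],[0,0,0],-1],[[0,0,0],[0,0,0],-1]]'
python3 - <<'E'
from cell import *;from h import *;import cv2
go(observe(),[[-.2,-.08,.3],[-.2,0,.13]])
c=capture("side");cv2.imwrite("pics/s2.png",cv2.resize(c["frame"][100:350,150:400,::-1],(600,600),interpolation=2))
E
```

```text
time_s: 6.45
ee_pos: [0.6845, 0.1028, 0.3218]
ee_rot: [-0.456, -3.108, -0.0]
contact_force: [0.0, 0.3, -0.2]
gripper_width: 0.647
time_s: 7.2
ee_pos: [0.5345, 0.1484, 0.3225]
ee_rot: [0.452, 3.108, 0.001]
contact_force: [0.2, -0.2, -0.1]
gripper_width: 0.998
TCP st mm [ -5.6 -73.  322.5] stx in tool [ 0.003 -1.    -0.001] tool z [ 0.001  0.    -1.   ] tz turn to y||stx 0.003
[-0.2  -0.08  0.3 ] shift [  6.3 194.4  22.6]
[-0.2   0.    0.13] shift [-73.6 194.  192.6]
```

View pics/s2.png

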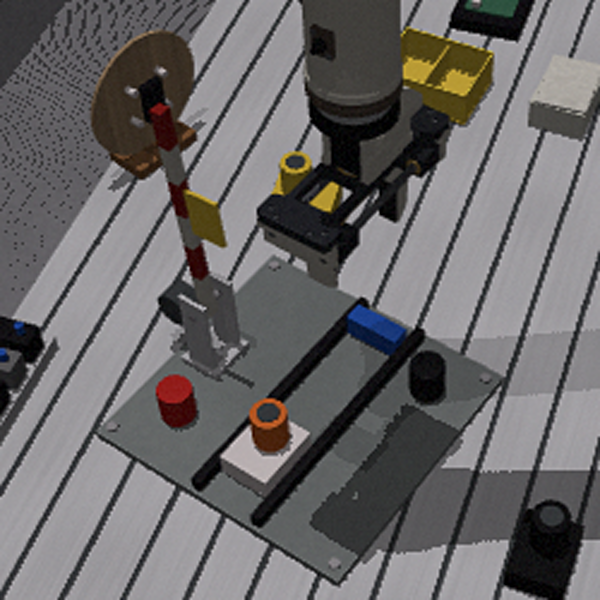

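Barrier stands upright by itself (bar from (195,275) up to (160,110)); lane is open. Move behind the carrier with shut fingers.

```bash
python3 -m handwheel '[[[-12,30,0],[0,0,0],1],[[-12,30,0],[0,0,0],1],[[-12,30,0],[0,0,0],1],[[-12,30,0],[0,0,0],1],[[-12,30,0],[0,0,0],1],[[-13,19,0],[0,0,0],1],[[0,0,40],[0,0,0],1],[[0,0,40],[0,0,0],1],[[0,0,40],[0,0,0],1],[[0,0,40],[0,0,0],1],[[0,0,12],[0,0,0],1],[[0,0,0],[0,0,0],1]]'
python3 - <<'E'
from cell import *;from h import *;import cv2
go(observe(),[[-.175,0,.13],[-.175,0,.03]])
for z,pts in ((.04,[T(92,150),T(162,165),T(148,220),T(78,205)]),):
    for a in pts:
        w=least_squares(lambda X:proj("top",[X[0],X[1],z])[0]-a,[.6,.1]).x-ST[:2];c,q=np.cos(ST[2]),np.sin(ST[2]);print("carrier top corner st",(1e3*np.array([[c,q],[-q,c]])@w).round(1))
c=capture("wrist");cv2.imwrite("pics/w2.png",c["frame"][...,::-1])
E
```

```text
time_s: 8.75
ee_pos: [0.6552, 0.2874, 0.149]
ee_rot: [-0.458, -3.107, 0.001]
contact_force: [-1.0, 0.5, -0.3]
gripper_width: 0.005
TCP st mm [-173.4    2.6  149. ] stx in tool [-0.    -1.     0.001] tool z [-0.001 -0.001 -1.   ] tz turn to y||stx -0.0
[-0.175  0.     0.13 ] shift [ 2.5  1.6 19. ]
[-0.175  0.     0.03 ] shift [  2.5   1.7 119. ]
carrier top corner st [-122.1   32.2]
carrier top corner st [-42.2  36.8]
carrier top corner st [-39.6 -26.7]
carrier top corner st [-119.   -31.4]
```

View pics/w2.png

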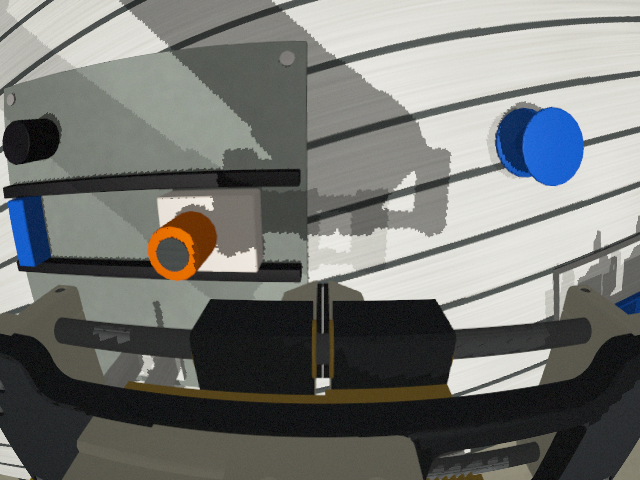

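The wrist view shows the carrier (158–262, 190–272) between the rails, with its rear face about 120 mm behind the station origin and the fingers behind it. Descend, then approach.

```bash
python3 -m handwheel '[[[2,0,30],[0,0,0],1],[[0,0,30],[0,0,0],1],[[0,0,30],[0,0,0],1],[[0,0,20],[0,0,0],1],[[0,0,7],[0,0,0],1],[[0,0,0],[0,0,0],1]]'
python3 -m handwheel '[[[0,-10,0],[0,0,0],1],[[0,-10,0],[0,0,0],1],[[0,-8,0],[0,0,0],1],[[0,-8,0],[0,0,0],1],[[0,-8,0],[0,0,0],1],[[0,-8,0],[0,0,0],1],[[0,0,0],[0,0,0],1]]'
python3 - <<'E'
from cell import *;from h import *;import cv2
go(observe(),[[.011,0,.032]])
c=capture("side");cv2.imwrite("pics/s3.png",cv2.resize(c["frame"][100:350,150:400,::-1],(600,600),interpolation=2))
E
```

```text
time_s: 9.55
ee_pos: [0.6534, 0.2887, 0.0334]
ee_rot: [0.457, 3.107, 0.001]
contact_force: [0.9, -0.3, -0.2]
gripper_width: 0.006
time_s: 10.42
ee_pos: [0.6379, 0.2377, 0.0328]
ee_rot: [-0.458, -3.108, 0.001]
contact_force: [0.0, -0.2, -0.8]
gripper_width: 0.006
TCP st mm [-120.9    0.3   32.8] stx in tool [-0. -1.  0.] tool z [-0. -0. -1.] tz turn to y||stx -0.0
[0.011 0.    0.032] shift [   0.2 -131.9    0.9]
```

View pics/s3.png

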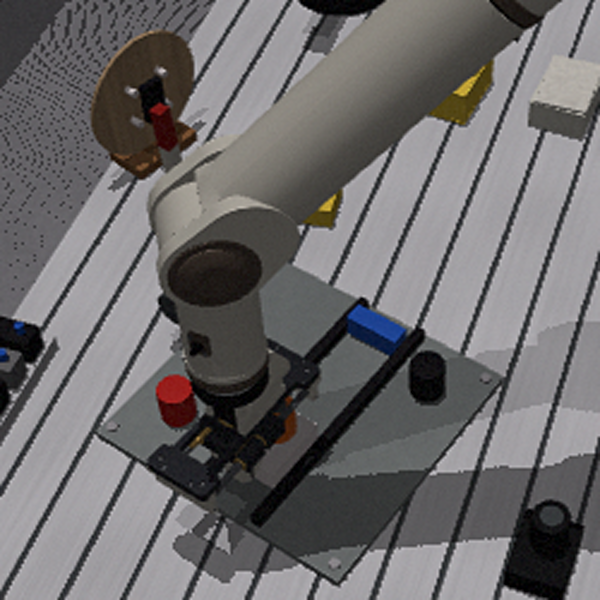

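Run:
```python
from h import *
c,q=np.cos(ST[2]),np.sin(ST[2]);M=np.array([[c,q],[-q,c]])
def inv(n,u,z): return (1e3*M@(least_squares(lambda X:proj(n,[X[0],X[1],z])[0]-u,[.6,.1]).x-ST[:2])).round(0)
for nm,a in(("bulge left",(150,200)),("bulge bottom left",(165,285)),("cyl left low",(185,370)),("cyl right low",(268,370))):
    u=np.array([150+a[0]/2.4,100+a[1]/2.4]);print(nm,[(z,inv("side",u,z)) for z in(.2,.25,.3,.35,.4,.45)])
print(proj("side",stw(ST,[[-.121,0,z] for z in(.1,.2,.25,.3,.35,.4)]))@np.eye(2)*2.4-[360,240])
```

```text
bulge left [(0.2, array([ 18., 217.])), (0.25, array([-16., 179.])), (0.3, array([-50., 141.])), (0.35, array([-84., 102.])), (0.4, array([-118.,   64.])), (0.45, array([-152.,   26.]))]
bulge bottom left [(0.2, array([-66., 126.])), (0.25, array([-96.,  92.])), (0.3, array([-125.,   58.])), (0.35, array([-155.,   24.])), (0.4, array([-185.,  -10.])), (0.45, array([-215.,  -44.]))]
cyl left low [(0.2, array([-138.,   39.])), (0.25, array([-165.,    9.])), (0.3, array([-191.,  -21.])), (0.35, array([-217.,  -51.])), (0.4, array([-244.,  -81.])), (0.45, array([-270., -110.]))]
cyl right low [(0.2, array([-93., -27.])), (0.25, array([-122.,  -54.])), (0.3, array([-150.,  -81.])), (0.35, array([-179., -107.])), (0.4, array([-207., -134.])), (0.45, array([-236., -161.]))]
[[236.87052597 436.2710165 ]
 [227.55053958 376.40903163]
 [222.46472243 343.7429851 ]
 [217.05934827 309.02443374]
 [211.30332212 272.05365551]
 [205.16137946 232.60414738]]
```

Wrist clearance to the raised barrier is about 45 mm or more. Push along the lane, stopping short of the stop.

```bash
python3 -m handwheel '[[[0,-10,0],[0,0,0],1],[[0,-10,0],[0,0,0],1],[[0,-10,0],[0,0,0],1],[[0,-10,0],[0,0,0],1],[[0,-10,0],[0,0,0],1],[[0,-10,0],[0,0,0],1],[[0,-10,0],[0,0,0],1],[[0,-10,0],[0,0,0],1],[[0,-10,0],[0,0,0],1],[[0,-8,0],[0,0,0],1],[[0,-5,0],[0,0,0],1],[[0,-3,0],[0,0,0],1]]'
python3 - <<'E'
from cell import *;from h import *;import cv2
go(observe(),[[.011,0,.032]])
a=capture("side")["frame"][100:350,150:400,::-1];b=capture("top")["frame"][110:300,210:400,::-1]
cv2.imwrite("pics/s4.png",np.hstack([cv2.resize(x,(400,400),interpolation=2) for x in(a,b)]))
E
```

```text
time_s: 11.98
ee_pos: [0.6074, 0.1369, 0.0327]
ee_rot: [0.457, 3.108, 0.0]
contact_force: [0.6, 0.9, 1.1]
gripper_width: 0.008
TCP st mm [-15.6   0.1  32.7] stx in tool [ 0. -1. -0.] tool z [ 0.  0. -1.] tz turn to y||stx 0.0
[0.011 0.    0.032] shift [  0.1 -26.6   0.7]
```

View pics/s4.png

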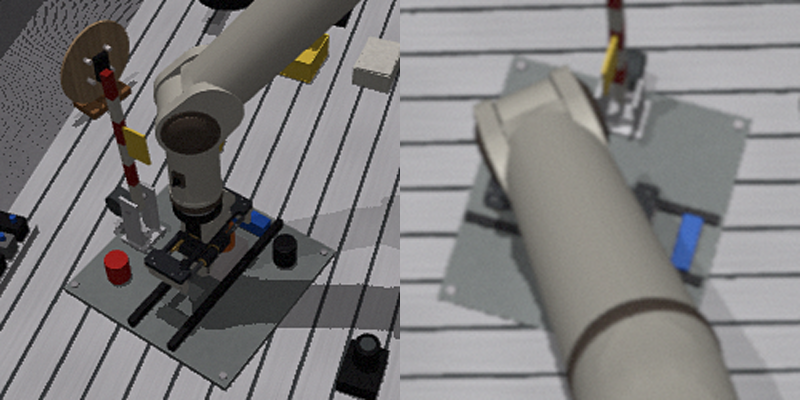

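The barrier is still up and the carrier is moving with the tool. Continue slowly, watching the force.

```bash
python3 -m handwheel '[[[0,-4,0],[0,0,0],1],[[0,-4,0],[0,0,0],1],[[0,-4,0],[0,0,0],1],[[0,-3,0],[0,0,0],1],[[0,-3,0],[0,0,0],1],[[0,0,0],[0,0,0],1]]'
for i in 1; do python3 -m handwheel '[[[0,-2,0],[0,0,0],1],[[0,-1,0],[0,0,0],1]]'; done
python3 -m handwheel '[[[0,-2,0],[0,0,0],1],[[0,-1,0],[0,0,0],1]]'
python3 - <<'E'
from cell import *;from h import *;import cv2
go(observe(),[[.011,0,.032]])
c=capture("wrist");cv2.imwrite("pics/w3.png",c["frame"][...,::-1])
E
```

```text
time_s: 12.82
ee_pos: [0.6021, 0.1192, 0.0326]
ee_rot: [-0.457, -3.108, 0.001]
contact_force: [-0.2, 0.2, 0.6]
gripper_width: 0.005
time_s: 13.08
ee_pos: [0.6014, 0.117, 0.0327]
ee_rot: [-0.457, -3.108, -0.0]
contact_force: [0.2, 1.6, 0.9]
gripper_width: 0.004
time_s: 13.32
ee_pos: [0.6005, 0.114, 0.0327]
ee_rot: [-0.457, -3.108, 0.0]
contact_force: [0.6, 1.7, 1.2]
gripper_width: 0.007
TCP st mm [ 8.3  0.1 32.7] stx in tool [ 0. -1.  0.] tool z [-0. -0. -1.] tz turn to y||stx 0.0
[0.011 0.    0.032] shift [ 0.1 -2.7  0.7]
```

View pics/w3.png

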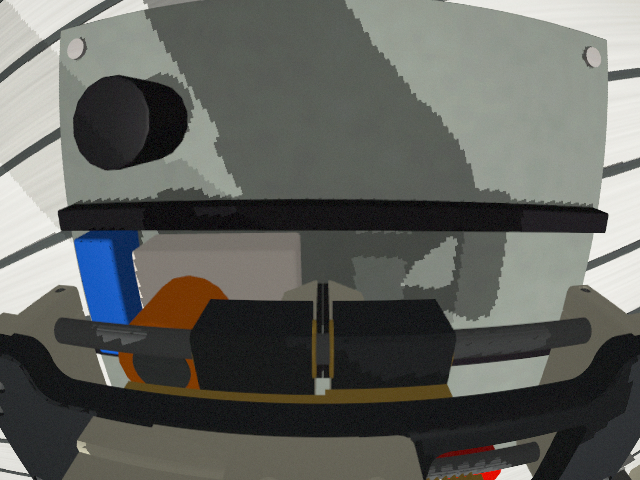

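The white block's front edge (column 135) is almost at the blue stop (column 140). I'll make small steps until the force rises.

```bash
python3 -m handwheel '[[[0,-2,0],[0,0,0],1],[[0,-1,0],[0,0,0],1]]'|egrep 'pos|force'
python3 -m handwheel '[[[0,-2,0],[0,0,0],1],[[0,0,0],[0,0,0],1]]'|egrep 'pos|force'
python3 -m handwheel '[[[0,-2,0],[0,0,0],1],[[0,0,0],[0,0,0],1]]'|egrep 'pos|force'
```

```text
ee_pos: [0.5996, 0.1111, 0.0327]
contact_force: [-0.7, 1.8, 0.8]
ee_pos: [0.5989, 0.1089, 0.0327]
contact_force: [-0.0, 0.5, 0.1]
ee_pos: [0.5984, 0.1071, 0.0327]
contact_force: [0.1, 0.8, 1.2]
```

```bash
for k in a; do python3 -m handwheel '[[[0,-2,0],[0,0,0],1],[[0,0,0],[0,0,0],1]]'|egrep 'pos|force'; done
python3 -m handwheel '[[[0,-2,0],[0,0,0],1],[[0,0,0],[0,0,0],1]]'|egrep 'pos|force'
python3 - <<'E'
from cell import *;from h import *;import cv2
go(observe(),[[.011,0,.032]])
c=capture("wrist");cv2.imwrite("pics/w4.png",cv2.resize(c["frame"][200:400,40:340,::-1],(780,520),interpolation=2))
E
```

```text
ee_pos: [0.5978, 0.1052, 0.0327]
contact_force: [0.2, 0.6, 0.9]
ee_pos: [0.5977, 0.104, 0.0329]
contact_force: [1.3, 2.2, 0.8]
TCP st mm [18.7  0.3 32.9] stx in tool [ 0.001 -1.    -0.001] tool z [ 0.001  0.001 -1.   ] tz turn to y||stx 0.001
[0.011 0.    0.032] shift [0.3 7.7 0.9]
```

View pics/w4.png

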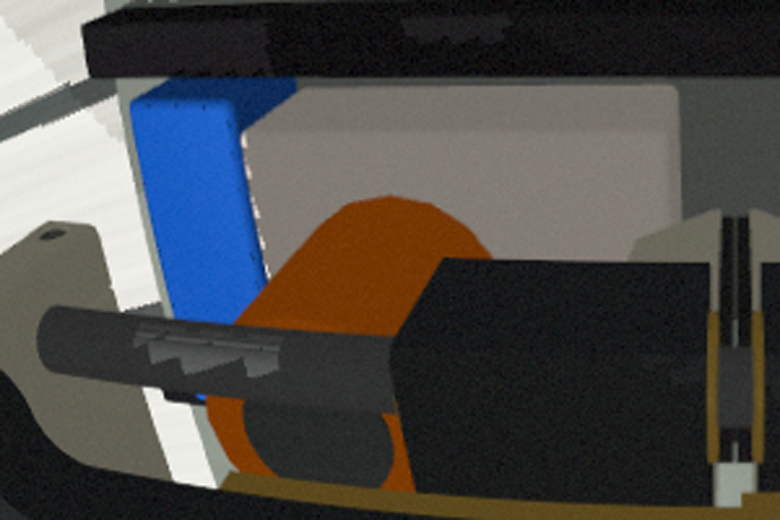

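The block's top edge now looks flush with the stop. Two more small steps should confirm contact by force.

```bash
python3 -m handwheel '[[[0,-1.5,0],[0,0,0],1],[[0,0,0],[0,0,0],1]]'|egrep 'pos|force'
python3 -m handwheel '[[[0,-1.5,0],[0,0,0],1],[[0,0,0],[0,0,0],1]]'|egrep 'pos|force'
```

```text
ee_pos: [0.5978, 0.1034, 0.0332]
contact_force: [2.6, 4.7, 0.7]
ee_pos: [0.5978, 0.1028, 0.0335]
contact_force: [2.1, 5.9, 1.3]
```

Contact confirmed: the TCP stalls and the force rises to 6 N. Back off, rise and check.

```bash
python3 -m handwheel '[[[0,3,0],[0,0,0],1],[[0,8,0],[0,0,0],1],[[0,20,0],[0,0,0],1],[[0,30,0],[0,0,0],1],[[0,40,0],[0,0,0],1],[[0,40,0],[0,0,0],1],[[0,30,-20],[0,0,0],1],[[0,0,-40],[0,0,0],1],[[0,0,-40],[0,0,0],1],[[0,0,-40],[0,0,0],1],[[0,0,0],[0,0,0],1]]'
python3 - <<'E'
from cell import *;from h import *;import cv2
a=capture("side")["frame"][100:350,150:400,::-1];b=capture("top")["frame"][110:300,210:400,::-1]
cv2.imwrite("pics/s5.png",np.hstack([cv2.resize(x,(400,400),interpolation=2) for x in(a,b)]))
P=stw(ST,[[.03,.031,.04],[.11,.031,.04],[.11,-.031,.04],[.03,-.031,.04]])
print("expected block corners",((proj("side",P)-[150,100])*1.6).round(0).tolist(),((proj("top",P)-[210,110])*400/190+[400,0]).round(0).tolist())
E
```

```text
time_s: 16.55
ee_pos: [0.6477, 0.2671, 0.1769]
ee_rot: [0.454, 3.103, 0.006]
contact_force: [0.7, -0.4, -0.3]
gripper_width: 0.007
expected block corners [[203.0, 242.0], [231.0, 211.0], [261.0, 227.0], [233.0, 258.0]] [[621.0, 199.0], [683.0, 216.0], [670.0, 264.0], [607.0, 247.0]]
```

View pics/s5.png

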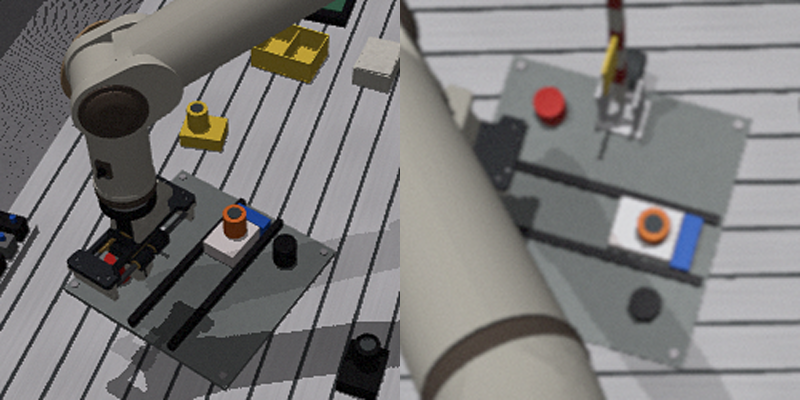

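Both views show the carrier against the blue stop, with block corners close to the positions expected from the station pose. In the top view the barrier is still up with its yellow plate at (610,65), and the spares are in place. Handing in.

```bash
python3 -c "
from cell import *
print(hand_in())"
```

```text
the job is handed in; nothing more can be done
None
```

I raised the barrier, pushed the carrier through to the blue end stop, and handed the job in at about 16.7 s of the 51 s allowed; no verdict is reported.

- **Barrier:** I pinched the bar lightly (6 N) near its free end, rather than pushing it up from underneath. I swung it up to about 1.3 rad and released it, and it went to upright by itself. It still stood raised in the last top view; the arm hid it in the last side view, and I did not measure its angle.
- **Carrier:** I pushed it with shut fingers until the tool stalled and the force rose to about 6 N. In both last views it lies flat against the stop, its corners within a few pixels of where they should be.
- **Finger thickness:** Contact came about 10 mm later than I had worked out from the stated sizes, because the shut fingers are thinner than I assumed.
- **Bystanders and robot:** The two spares and the bin and cards looked unmoved in the last views. The spool, jar and screwdriver were outside those crops, but the arm never went near them at low height. The tool was clear at 0.18 m height and the force reading was near zero.

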